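# Load a doll-cradle rail into the spring-jaw jig

## Robot

A 7-joint arm with a two-finger parallel gripper is mounted at the origin on the work surface. World frame = base frame: x ahead of the robot, y to its left, z up, the work surface at z = 0. Lengths are in m, angles in rad, forces in N, time in s.
With the tool pointing down it reaches from about 0.4 to 0.925 m from the base axis. Payload 4.1 kg.
Tool frame: the origin (TCP) lies on the centre line of the jaws, within the pads' length; the fingertips stand 11 mm ahead of it and the grasp point (between the pads) lies 8 mm behind it (arm.finger_overhang is the distance from the TCP to the fingertips, in m); z points along the fingers, y is the line along which they close (so a half turn about z gives the same grasp; the last joint's range is limited). The gripper opens to 85 mm and grips with 20 to 120 N. Pads are 22 mm wide; open, the fingers measure 114 mm over their backs; the gripper's body (76 mm by 85 mm) begins 54 mm behind the grasp point. The pads swing forward as they close: fully open they stand 13 mm farther back than shut.
Start: joints at [1.001, 0.398, 0.045, 1.537, -0.019, 1.207, -0.051], TCP at [0.295, -0.579, 0.242] pointing down, gripper open.
Joint ranges: [-2.82, 2.82], [-0.49, 2.23], [-1.37, 1.46], [0, 2.46], [-1.36, 4.5], [0.23, 2], [-2.94, 2.94]. Speed limits (rad/s): [2.57, 2.57, 3.14, 3.14, 3.14, 3.14, 3.14].

## Interface

Orientations are given as a unit quaternion [x, y, z, w].
In Python, from bench import arm gives the robot as it stands.
- The arm moves only by the tool carry_out, never from a script. Its argument "moves" is a list of rows, each a list of 6 numbers: the shift along the tool's x, y, z in m, then the turn, a rotation vector about the tool's x, y, z in rad. A call has 1 to 8 rows; each row shifts and turns the commanded pose from where the row before left it, along the tool's axes as they then stand; what a row does not reach is not made up. A row lasts 1/10 s, in which the tool goes at most 50 mm and 8.59 degrees, less where a joint would pass 70% of its speed; a pose out of reach is approached as far as the arm can. A call with a gripper value outside its range is refused whole. "grip" is the opening, from 0 (shut) to 1 (fully open), set as the call begins (left out, the last holds). The fingers move at their own pace and stop on an object; the grip force is fixed at half the most. Time passes only in rows, so rows that do not move let the fingers close. It gives the time, the measured TCP pose, the force, the opening and the grip force at its end, in the units of the state.
- arm.get_state(): the state, without advancing time (a new reading comes with each control period).
- arm.read_camera(name): name is "side" or "top"; returns a dict with "image" (480x640x3 uint8, red, green, blue), "fx", "fy", "cx", "cy" (pixels), "distortion" ([k1, k2, p1, p2, k3] as OpenCV has them; the pictures are not rectified), "R" (3x3) and "t" (3): a world point X has camera coordinates R X + t. Camera axes: x right, y down, z forward; pixel columns grow to the right and rows downward; lengths in m; the calibration is good to about 2 mm. A picture is of the moment at which its call begins. There is no depth.
- arm.close_job(): hands the job in; it is judged then, once.
The state is a dict: "time": time; "joint_positions": joint angles; "joint_velocities": joint speeds; "tau": joint torques, N m; "tcp_pos": TCP position; "ee_rot": TCP orientation; "wrist_force": force on the tool from outside, world axes, zero at the start; "torque": the same for the moment, N m; "grip_width": finger opening in m; "finger_force": force on a finger pad.
Only numpy, scipy, OpenCV 4.12 (cv2) and the standard library are available. Lean on these libraries where they do the work, as an engineer would, in place of code of your own. Each camera call takes 0.05 s, during which the arm holds its last target. There are 200 camera calls.

## Task

Of the three wooden cradle rails, take the one with the narrow tongue on its end and load it in the spring-jaw jig: slip the tongue, tipped down, into the slot under the sprung jaw's overhang, push the jaw fully back to its stop with the rail, then bring the other end down behind the fixed stop lip. Let go, leaving the rail lying flat on the bed, square and clamped between jaw and lip. Leave the other two rails, the tin and the glue bottle where they are.

Things in the scene. Friction and masses are not known exactly. Their poses are not given: they have to be found in the camera images.
- rail: The rail to load: bare light wood, 112 mm long in all. Its body is 100 long, 34 wide (y) and 22 high; at its -x end a tongue 12 long, 20 wide and 10 high sticks out, flush with the underside. Origin: on the underside, at the middle of the 112 mm; x runs along it away from the tongue, z up. Lies flat on the bench, tongue towards the robot. About 0.07 kg.
- tongue (a point): Point on the rail: the middle of the lower edge of the tongue's tip, 56 mm from the rail's origin along its -x; axes as the rail's.
- jig: Spring-jaw jig fixed to the bench: base bar 250 x 90 x 12 of dark steel. Origin: centre of its underside; x runs along it from jaw (robot's side) to stop lip, z up. On it a carriage (182 x 76, top at z 22) bears jaw, bed and lip. It is clamped up to 8 mm either way along x, anew each time, NOT reported: find it by touch or sight. It stays put. The three points below are for mid-position.
- bed (a point): Fixed point of the base bar, 30 mm above its origin (axes as the jig's): height of the top of the bed, an aluminium bar 30 wide on the jig's centre line from jaw to lip, with free space beside it for fingers down to the carriage plate, 8 mm lower.
- lip (a point): Fixed point of the base bar at jig x +55, z 30: foot of the stop lip's inner face when the carriage is in mid-position (the real lip is up to 8 mm off along x). Lip: steel, square edged, 12 thick (x), 44 wide, its top 10 mm above the bed.
- slot (a point): Fixed point of the base bar at jig x -45, z 30: foot of the slot's back with the jaw at rest and the carriage in mid-position (real one up to 8 mm off along x, as the lip). Steel jaw 66 wide, top 24 above the bed; its slot faces the lip: 25 wide, 7 deep, open below, ceiling 16 above the bed, too low to slide the rail in level over the lip. Behind it the spring housing, top 26 above the bed.
- jaw (a joint): Travel of the sprung jaw in m: 0 at rest, grows as it is pushed along the jig's -x, 0.017 at the hard stop, 0.012 with the rail clamped (slot back to lip is 100 mm at rest, 117 mm at the hard stop; the rail is 112 long). Spring: 4 N at rest, about 8 N at the stop; springs back when let go.
- plain_rail: Another rail, to be left alone: plain block 112 x 34 x 22 mm without tongue, flat on the bench. Origin under its middle, x along it.
- round_rail: Another rail, to be left alone: 100 x 34 x 22 mm with a half-round full-width end. Origin on its underside, the flat end 50 mm along +x and the round one 50 mm along -x.
- paint_tin: Bystander: closed tin, 86 mm across, 100 high, standing; origin under its centre.
- glue: Bystander: white plastic glue bottle, 52 mm across, 150 high, standing; origin under its centre.
There are look-alikes about, which are no part of the job. What is shaped like the rail but yellow is not meant.

How it is judged:
On the way:
1. the sprung jaw has been pushed back practically to its stop (over 14.5 of its 17 mm) (value of joint jaw above 0.0145 m), for 0.1 s.
At the end, for the whole second after the job is handed in: The rail lies flat on the jig's bed (tilt under 0.05 rad, underside 27 to 33 mm above the jig's base), tongue in the jaw's slot, within 6 mm of the centre line and 0.08 rad of the jig's x, clamped between jaw and lip (jaw pushed 10.5 to 13.8 mm), at rest and let go (value of joint jaw between 0.0105 and 0.0138 m and angle between rail's own z axis and vertical below 0.05 rad and angle between the x axis of rail and the x axis of jig, either way round below 0.08 rad and z of rail in the frame of jig between 0.027 and 0.033 m and y of rail in the frame of jig between -0.006 and 0.006 m and x of rail in the frame of jig between -0.014 and 0.012 m and x of tongue in the frame of jig below -0.04 m and linear speed of rail below 0.02 m/s); the robot touches nothing.
It fails at once if one of the other two rails is shifted by more than 30 mm (distance of any of plain_rail, round_rail from where it was at the start of the episode above 0.03 m).
It fails at once if the tin or the glue bottle is shifted by more than 30 mm (distance of any of paint_tin, glue from where it was at the start of the episode above 0.03 m).
It also fails if it takes over 43 s, if anything falls off the work surface, if the arm or the gripper's body presses on something with over 40 N, if the wrist force passes 120 N, or if a joint passes its speed limit or range.

## Working session

There is one attempt and no reset: what is moved stays moved. The work goes in short steps, Python scripts to look and compute and a tool call to move; the robot and the scene stay as the last step left them, time stands still between calls to the robot, and variables do not carry over. Pictures are saved under pics/ and viewed, at most 10 in all, crops included, and the job is handed in when it is done.

Besides the shell and the picture viewer there is one more tool, called after ">>>" in YAML: its name, and indented under it one key for each argument. carry_out: Moves the arm, as the interface text tells. Its arguments: {"type":"object","properties":{"moves":{"type":"array","items":{"type":"array","items":{"type":"number"}}},"grip":{"type":"number"}},"required":["moves"]}

```bash
mkdir -p pics
cat > h.py <<'E'
import numpy as np, cv2
from bench import arm
from scipy.spatial.transform import Rotation as Ro
def shot(n,f):
    c=arm.read_camera(n); cv2.imwrite(f'pics/{f}.png',c['image'][:,:,::-1]); np.save(f'pics/{f}.npy',c,allow_pickle=True); return c
def load(f): return np.load(f'pics/{f}.npy',allow_pickle=True).item()
def K(c): return np.array([[c['fx'],0,c['cx']],[0,c['fy'],c['cy']],[0,0,1.]])
def ray(c,uv):
    p=cv2.undistortPoints(np.array(uv,float).reshape(-1,1,2),K(c),np.array(c['distortion'],float)).reshape(-1,2)
    R=np.array(c['R']);t=np.array(c['t']); d=np.c_[p,np.ones(len(p))]@R
    return -R.T@t,d
def onz(c,uv,z):
    o,d=ray(c,uv); return o+d*((z-o[2])/d[:,2])[:,None]
def proj(c,X):
    return cv2.projectPoints(np.array(X,float).reshape(-1,3),cv2.Rodrigues(np.array(c['R']))[0],np.array(c['t'],float),K(c),np.array(c['distortion'],float))[0].reshape(-1,2)
def tri(c1,u1,c2,u2):
    o1,d1=ray(c1,u1);o2,d2=ray(c2,u2);out=[]
    for a,b in zip(d1,d2):
        s=np.linalg.lstsq(np.c_[a,-b],o2-o1,rcond=None)[0];p,q=o1+a*s[0],o2+b*s[1];out.append(np.r_[(p+q)/2,np.linalg.norm(p-q)])
    return np.array(out)
E
python3 - <<'E'
from h import *
for n in('side','top'):
    c=shot(n,n+'0'); print(n,c['fx'],-np.array(c['R']).T@c['t'],np.array(c['R'])[2])
s=arm.get_state();print(s['tcp_pos'],s['ee_rot'],s['grip_width'],s['time'])
print(Ro.from_quat(s['ee_rot']).as_matrix().round(3))
E
```

```text
side 454.371066689446 [0.36056125 0.61515213 0.77864242] [ 0.17077798 -0.63796457 -0.7508902 ]
top 495.8908466511687 [ 0.41816875 -0.00166494  1.0380695 ] [ 0.13492874 -0.01744048 -0.9907018 ]
[ 0.29460481 -0.57877638  0.24136751] [ 9.72411998e-01  2.33268311e-01 -2.59086090e-04 -8.56225549e-04] 0.08545333554063429 0.1
[[ 0.891  0.454 -0.001]
 [ 0.454 -0.891  0.002]
 [-0.    -0.002 -1.   ]]
```

View pics/side0.png

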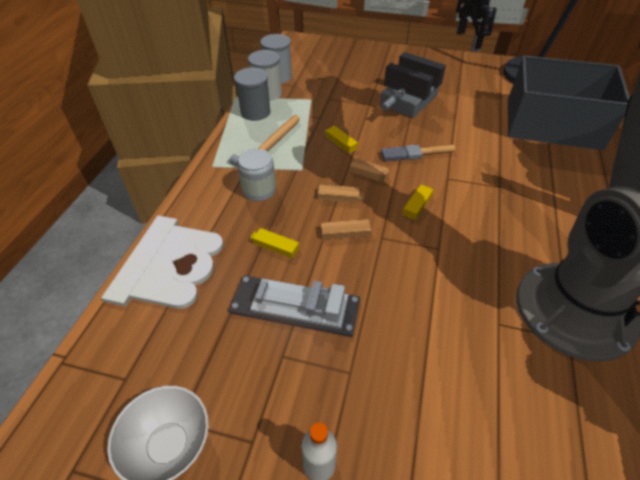

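View pics/top0.png

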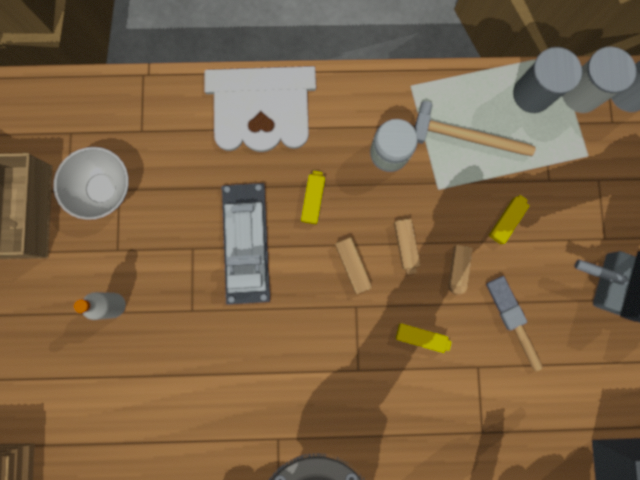

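The side view shows the jig near (295,305) and the wooden rails at (345,229), (339,192) and (369,169). In the top view the jig is at (246,243) and the rails at (353,265), (407,243) and (460,269). The yellow look-alikes, tin and glue bottle are also in view. Next I'll zoom in.

Run:
```python
from h import *
t=load('top0')['image'];s=load('side0')['image']
f=lambda im,x,y,w,h,W,H:cv2.resize(im[y:y+h,x:x+w],(W,H),interpolation=cv2.INTER_CUBIC)
a=np.hstack([f(t,330,205,150,100,450,300),f(s,310,150,100,100,300,300)])
b=np.hstack([f(t,215,175,70,140,150,300),f(s,220,265,150,75,600,300)])
cv2.imwrite('pics/z0.png',np.vstack([a,b])[:,:,::-1])
```

```text
(no output)
```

View pics/z0.png

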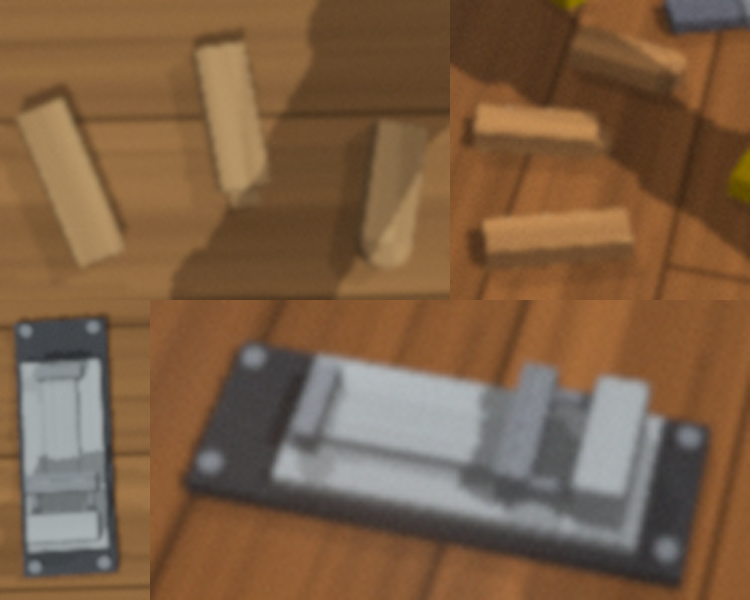

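The middle rail (top view (407,243)) has the tongue, seen at its lower end. The left one is plain and the right one is rounded. The jig shows four bolts, the lip at its far end and the jaw and housing nearer the robot.

Run:
```python
from h import *
np.set_printoptions(precision=4,suppress=True)
t=load('top0');s=load('side0')
T=lambda p:np.array(p)/3+[330,205]; S=lambda p:(np.array(p)-[450,0])/3+[310,150]
rt=T([[197,45],[243,40],[268,175],[220,190]]); rs=S([[475,133],[475,105],[597,113],[603,137]])
print('rail tri',tri(t,rt,s,rs),onz(t,rt,.022),onz(s,rs,.022),sep='\n')
JT=lambda p:(np.array(p)-[0,300])/2.1429+[215,175]; JS=lambda p:(np.array(p)-[150,300])/4+[220,265]
bt=JT([[25,331],[93,327],[35,567],[105,563]]);bs=JS([[209,461],[253,357],[666,549],[688,437]])
B=tri(t,bt,s,bs);print('bolts',B,B.mean(0),onz(t,bt,.013),sep='\n')
lip=JS([[342,362],[322,447]]);jaw=JS([[527,365],[497,475]])
print('lip',onz(s,lip,.04),'jaw',onz(s,jaw,.054))
# colour mask of rail, top
im=cv2.cvtColor(t['image'],cv2.COLOR_RGB2HSV)
for p in [(407,243),(353,265),(380,230),(405,273),(404,267)]: print(p,im[p[1],p[0]])
ims=cv2.cvtColor(s['image'],cv2.COLOR_RGB2HSV)
for p in [(339,190),(345,225),(345,205),(363,195)]: print(p,ims[p[1],p[0]])
```

```text
rail tri
[[ 0.5794 -0.1814  0.0137  0.0046]
 [ 0.5849 -0.2133  0.0149  0.0012]
 [ 0.4868 -0.2253  0.0184  0.0049]
 [ 0.476  -0.1904  0.0255  0.0066]]
[[ 0.5804 -0.1797  0.022 ]
 [ 0.5831 -0.2119  0.022 ]
 [ 0.489  -0.2243  0.022 ]
 [ 0.4795 -0.1908  0.022 ]]
[[ 0.5747 -0.1728  0.022 ]
 [ 0.5834 -0.2056  0.022 ]
 [ 0.4837 -0.2214  0.022 ]
 [ 0.4732 -0.1944  0.022 ]]
bolts
[[0.6554 0.1725 0.0124 0.0005]
 [0.658  0.1058 0.0111 0.0008]
 [0.4246 0.1634 0.0119 0.0011]
 [0.4272 0.0967 0.0106 0.    ]]
[0.5413 0.1346 0.0115 0.0006]
[[0.6555 0.1725 0.013 ]
 [0.658  0.1057 0.013 ]
 [0.4251 0.1632 0.013 ]
 [0.4272 0.0965 0.013 ]]
lip [[0.6021 0.1165 0.04  ]
 [0.5947 0.1672 0.04  ]] jaw [[0.5088 0.1046 0.054 ]
 [0.5056 0.1696 0.054 ]]
(407, 243) [ 18 113 180]
(353, 265) [ 17 116 171]
(380, 230) [ 15 142 142]
(405, 273) [ 15 148 119]
(404, 267) [ 18 117 148]
(339, 190) [ 15 143 189]
(345, 225) [ 15 145 180]
(345, 205) [ 14 167 130]
(363, 195) [ 15 162 101]
```

Run:
```python
from h import *
np.set_printoptions(precision=4,suppress=True)
t=load('top0')
hsv=cv2.cvtColor(t['image'],cv2.COLOR_RGB2HSV); h=cv2.GaussianBlur(hsv,(3,3),0)
x0,y0=385,208
c=h[y0:y0+75,x0:x0+45]; m=((c[...,1]<130)&(c[...,2]>120)).astype(np.uint8)
n,l,st,ce=cv2.connectedComponentsWithStats(m); i=1+st[1:,4].argmax(); print(st[i])
m=(l==i).astype(np.uint8)
cn=max(cv2.findContours(m,0,2)[0],key=cv2.contourArea).reshape(-1,2)+[x0,y0]
P=onz(t,cn,.022)[:,:2]
hsvv=cv2.minAreaRect((P*1e4).astype(np.float32)); print(hsvv,cv2.boxPoints(hsvv)/1e4)
for r in m[:65]: print(''.join('.#'[v] for v in r))
# direct edge lines from top-face long sides
g=cv2.resize(t['image'][203:288,375:435],(600,850),interpolation=cv2.INTER_CUBIC); 
g2=cv2.resize(t['image'][180:310,210:285],None,fx=6,fy=6,interpolation=cv2.INTER_CUBIC)[:600]
```

```text
[ 10  11  24  54 873]
((5271.3544921875, -2013.63232421875), (1099.761962890625, 370.69769287109375), 7.980999946594238) [[ 0.4701 -0.1906]
 [ 0.4753 -0.2274]
 [ 0.5842 -0.2121]
 [ 0.579  -0.1754]]
.............................................
.............................................
.............................................
.............................................
.............................................
.............................................
.............................................
.............................................
.............................................
.............................................
.............................................
...................#######...................
.............##############..................
...........################..................
..........#################..................
..........##################.................
..........##################.................
..........##################.................
..........##################.................
..........##################
[... 1387 characters left out ...]
..........
................##################...........
................##################...........
.................#################...........
.................#################...........
.................#################...........
.................#################...........
.................#################...........
.................#################...........
..................#############..............
..................###########................
..................##########.................
....................#######..................
.....................######..................
......................####...................
......................###....................
```

```bash
cat >> h.py <<'E'
def Rt(yaw,tilt): # tool rot: x along yaw, z down, tilt raises +x end
    return Ro.from_euler('z',yaw)*Ro.from_quat([1,0,0,0])*Ro.from_rotvec([0,tilt,0])
def plan(pos,yaw,tilt=0):
    s=arm.get_state(); R=Ro.from_quat(s['ee_rot']); G=Rt(yaw,tilt)
    d=np.array(pos)-s['tcp_pos']
    print('turn',(R.inv()*G).as_rotvec().round(4),'shift after turn',G.inv().apply(d).round(4),'shift before',R.inv().apply(d).round(4),'n',np.linalg.norm(d)/.05)
    print('tcp',s['tcp_pos'].round(4) if hasattr(s['tcp_pos'],'round') else s['tcp_pos'],'F',np.round(s['wrist_force'],2),'w',s['grip_width'],'t',s['time'])
E
python3 -c "
from h import *
plan([.532,-.2007,.15],.139)"
```

```text
turn [-0.0018  0.0004  0.3319] shift after turn [ 0.2875 -0.3415  0.0914] shift before [ 0.3831 -0.2291  0.0917] n 9.113643612900573
tcp [ 0.2946 -0.5788  0.2414] F [-0.   -0.34  0.17] w 0.08545333554063429 t 0.1
```

>>> carry_out:
  moves:
    - [0,0,0,0,0,0.11]
    - [0,0,0,0,0,0.11]
    - [0,0,0,0,0,0.11]
    - [0.029,-0.034,0.009,0,0,0]
    - [0.029,-0.034,0.009,0,0,0]
    - [0.029,-0.034,0.009,0,0,0]
    - [0.029,-0.034,0.009,0,0,0]
    - [0.029,-0.034,0.009,0,0,0]
  grip: 1

```text
time: 0.9
tcp_pos: [0.4151, -0.3888, 0.1967]
ee_rot: [0.998, 0.07, -0.0, -0.0]
wrist_force: [1.4, -0.7, 0.1]
grip_width: 0.0852
finger_force: 0.0
```

>>> carry_out:
  moves:
    - [0.029,-0.034,0.009,0,0,0]
    - [0.029,-0.034,0.009,0,0,0]
    - [0.029,-0.034,0.009,0,0,0]
    - [0.029,-0.034,0.009,0,0,0]
    - [0.029,-0.034,0.009,0,0,0]
    - [0,0,0,0,0,0]
    - [0,0,0,0,0,0]

```text
time: 1.6
tcp_pos: [0.5344, -0.2005, 0.1516]
ee_rot: [0.997, 0.072, -0.001, -0.0]
wrist_force: [-0.2, -0.7, 0.7]
grip_width: 0.0856
finger_force: 0.0
```

```bash
python3 -c "
from h import *
plan([.532,-.2007,.06],.139)
t=shot('top','top1');s=shot('side','side1')
cv2.imwrite('pics/z1.png',np.vstack([cv2.resize(t['image'][190:300,340:480],(700,300)),cv2.resize(s['image'][120:260,260:440],(700,300))])[:,:,::-1])"
```

```text
turn [-0.0006  0.0014  0.0052] shift after turn [-0.0024 -0.0001  0.0916] shift before [-0.0022 -0.0001  0.0916] n 1.8327439130749381
tcp [ 0.5344 -0.2005  0.1516] F [-0.22 -0.74  0.74] w 0.08555193755918654 t 1.6
```

View pics/z1.png

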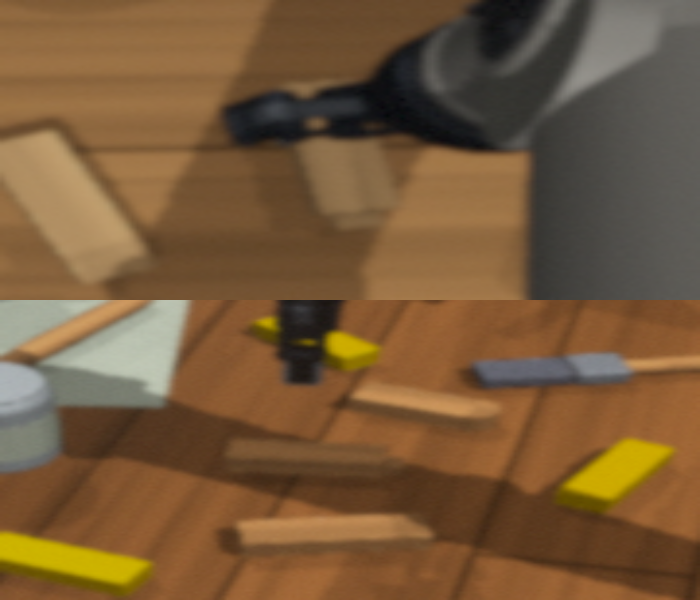

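The gripper is above the middle rail, its tips near (300,110). Lighting makes it unclear which rail has the tongue, so I'll look at all three larger.

```bash
python3 -c "
from h import *
def f(n,x,y,w,h,W,H):
    im=cv2.resize(load(n)['image'][y:y+h,x:x+w],(W,H),interpolation=cv2.INTER_CUBIC)
    l=cv2.cvtColor(im,cv2.COLOR_RGB2LAB); l[...,0]=cv2.createCLAHE(3,(4,4)).apply(l[...,0]); return cv2.cvtColor(l,cv2.COLOR_LAB2BGR)
A=np.hstack([f('top0',335,232,40,75,160,300),f('top1',335,232,40,75,160,300),f('top0',387,207,40,75,160,300),f('top1',387,207,40,75,160,300),f('top0',440,232,40,75,160,300)])
B=np.hstack([f('side0',315,180,60,65,400,300),f('side1',315,180,60,65,400,300)])
cv2.imwrite('pics/z2.png',np.vstack([A,B[:,:800]]))"
```

```text
(no output)
```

View pics/z2.png

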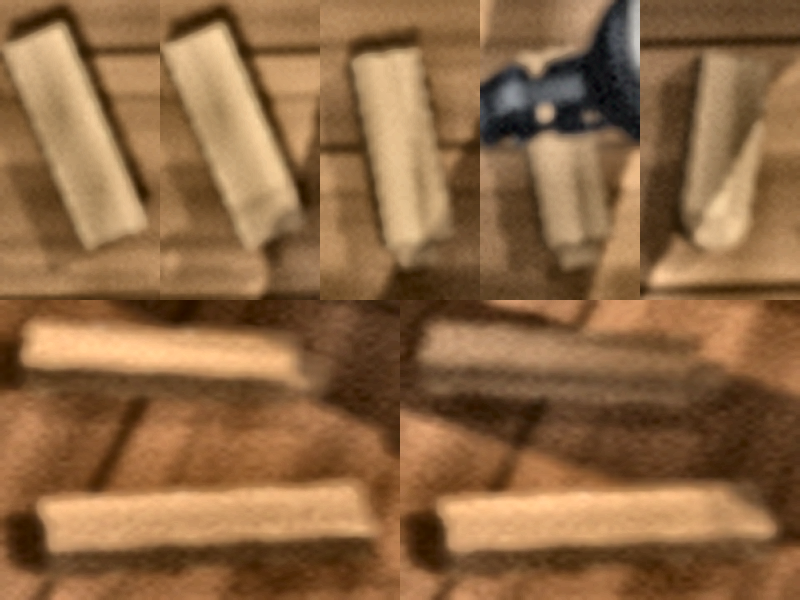

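Confirmed: the middle rail has the stepped tongue at its near end (about (411,274) in the top view), and the left one is only shaded. Next I'll check the rail's axis and length from these points.

```bash
python3 -c "
from h import *
t=load('top1')
T=lambda x,y:[(x-480)/4+387,y/4+207]
print('tip top',onz(t,[T(562,268),T(590,266)],.01),'body near',onz(t,[T(545,248),T(608,238)],.022))
t=load('top0');T=lambda x,y:[(x-320)/4+387,y/4+207]
print('far',onz(t,[T(353,54),T(418,48)],.022), 'tip',onz(t,[T(403,268)],.01))
"
```

```text
tip top [[ 0.46827838 -0.20109635  0.01      ]
 [ 0.46893577 -0.21572843  0.01      ]] body near [[ 0.47816127 -0.19052702  0.022     ]
 [ 0.48245922 -0.22326334  0.022     ]]
far [[ 0.57935544 -0.1787982   0.022     ]
 [ 0.58170642 -0.21288411  0.022     ]] tip [[ 0.4682649  -0.20161685  0.01      ]]
```

>>> carry_out:
  moves:
    - [-0.003,0,0.04,0,0,0.024]
    - [0,0,0.04,0,0,0]
    - [0,0,0.03,0,0,0]
    - [0,0,0.018,0,0,0]
    - [0,0,0.009,0,0,0]
    - [0,0,0,0,0,0]

```text
time: 2.3
tcp_pos: [0.53, -0.2036, 0.0145]
ee_rot: [0.998, 0.057, -0.001, 0.0]
wrist_force: [-0.6, 0.4, 0.0]
grip_width: 0.0853
finger_force: 0.0
```

>>> carry_out:
  moves:
    - [0,0,0,0,0,0]
    - [0,0,0,0,0,0]
    - [0,0,0,0,0,0]
    - [0,0,0,0,0,0]
    - [0,0,0,0,0,0]
    - [0,0,0,0,0,0]
    - [0,0,0,0,0,0]
    - [0,0,0,0,0,0]
  grip: 0

```text
time: 3.1
tcp_pos: [0.5324, -0.2027, 0.0165]
ee_rot: [0.998, 0.058, 0.001, 0.001]
wrist_force: [-1.0, -0.2, 6.4]
grip_width: 0.0326
finger_force: 61.7
```

>>> carry_out:
  moves:
    - [0,0,-0.01,0,0,0]
    - [0,0,-0.03,0,0,0]
    - [0,0,-0.045,0,0,0]
    - [0,0,-0.045,0,0,0]
    - [0,0,0,0,0,0]

```text
time: 3.6
tcp_pos: [0.5357, -0.2038, 0.1524]
ee_rot: [0.998, 0.058, 0.006, 0.002]
wrist_force: [1.8, -0.9, -0.4]
grip_width: 0.0324
finger_force: 61.0
```

```bash
cat >> h.py <<'E'
JO=np.array([.5413,.1346,0]);JY=.0394
def jig(p): return JO+Ro.from_euler('z',JY).apply(np.array(p))
def tojig(p): return Ro.from_euler('z',-JY).apply(np.array(p)-JO)
E
python3 - <<'E'
from h import *
plan(jig([.035,0,.13]),JY,.15)
xs=np.arange(-80,90,1.5)/1000
for n in('top0','side0'):
    c=load(n); g=cv2.cvtColor(c['image'],cv2.COLOR_RGB2GRAY).astype(np.float32)
    for z,lo,hi in((.04,.04,.085),(.054,-.065,-.02)):
        x=np.arange(lo,hi,.0015); pr=0
        for y in np.linspace(-.016,.016,9):
            uv=proj(c,jig(np.c_[x,0*x+y,0*x+z])).astype(np.float32)
            pr=pr+cv2.remap(g,uv[:,:1],uv[:,1:],1).ravel()/9
        print(n,z,' '.join(f'{a*1e3:.0f}:{b:.0f}' for a,b in zip(x,pr)))
E
```

```text
turn [-0.0007  0.1377  0.0775] shift after turn [ 0.05   -0.3379  0.0302] shift before [ 0.0796 -0.3328  0.0215] n 6.857610430754467
tcp [ 0.5357 -0.2038  0.1524] F [ 1.84 -0.88 -0.39] w 0.03240487336474413 t 3.6
top0 0.04 40:165 42:165 43:165 45:165 46:165 48:165 49:165 51:165 52:165 54:164 55:162 57:159 58:153 60:144 61:135 63:130 64:133 66:138 67:141 69:143 70:143 72:142 73:139 75:134 76:124 78:107 79:87 81:68 82:57 84:52 85:53
top0 0.054 -65:122 -64:115 -62:113 -60:112 -59:112 -57:112 -56:112 -54:112 -53:112 -51:110 -50:109 -48:111 -47:120 -45:130 -44:138 -42:141 -41:142 -39:143 -38:142 -36:140 -35:139 -33:138 -32:137 -30:134 -29:130 -27:126 -26:124 -24:124 -23:123 -21:123
side0 0.04 40:177 42:177 43:177 45:177 46:177 48:178 49:177 51:176 52:174 54:168 55:159 57:148 58:133 60:121 61:118 63:126 64:136 66:142 67:144 69:144 70:142 72:136 73:124 75:102 76:79 78:61 79:55 81:54 82:56 84:59 85:62
side0 0.054 -65:100 -64:100 -62:101 -60:101 -59:101 -57:99 -56:98 -54:97 -53:95 -51:94 -50:96 -48:105 -47:118 -45:129 -44:134 -42:135 -41:136 -39:136 -38:133 -36:132 -35:132 -33:131 -32:127 -30:123 -29:119 -27:115 -26:114 -24:112 -23:112 -21:114
```

>>> carry_out:
  moves:
    - [0,0,0,0,0.07,0.039]
    - [0,0,0,0,0.068,0.039]
    - [0.008,-0.056,0.005,0,0,0]
    - [0.008,-0.048,0.004,0,0,0]
    - [0.008,-0.048,0.004,0,0,0]
    - [0.008,-0.048,0.004,0,0,0]
    - [0.008,-0.048,0.004,0,0,0]
    - [0.008,-0.048,0.004,0,0,0]

```text
time: 4.4
tcp_pos: [0.5692, 0.0904, 0.1287]
ee_rot: [0.997, 0.019, 0.068, -0.004]
wrist_force: [1.6, -0.2, -1.2]
grip_width: 0.0325
finger_force: 60.9
```

>>> carry_out:
  moves:
    - [0.002,-0.042,0.003,0,0,0]
    - [0,0,0,0,0,0]
    - [0,0,0,0,0,0]
    - [0,0,0,0,0,0]

```text
time: 4.8
tcp_pos: [0.5702, 0.129, 0.1262]
ee_rot: [0.997, 0.018, 0.068, -0.003]
wrist_force: [0.2, -0.2, -0.8]
grip_width: 0.0324
finger_force: 60.9
```

```bash
python3 -c "
from h import *
plan(jig([.035,0,.09]),JY,.15)
t=shot('top','top2');s=shot('side','side2')
cv2.imwrite('pics/z3.png',np.vstack([cv2.resize(t['image'][180:310,160:360],(800,300)[:1]+(520,)),cv2.resize(s['image'][240:340,190:390],(800,400))])[:,:,::-1][320-320:920][:,:])
a=cv2.resize(t['image'][170:310,190:310],(340,397),interpolation=2);b=cv2.resize(s['image'][230:340,215:375],(577,397),interpolation=2)
cv2.imwrite('pics/z3.png',cv2.resize(np.hstack([a,b]),(800,346))[:,:,::-1])"
```

```text
turn [-0.0036  0.0133 -0.0027] shift after turn [ 0.0008 -0.0067  0.0367] shift before [ 0.0013 -0.0066  0.0368] n 0.7473411325053494
tcp [0.5702 0.129  0.1262] F [ 0.25 -0.16 -0.78] w 0.032416134196709294 t 4.8
```

View pics/z3.png

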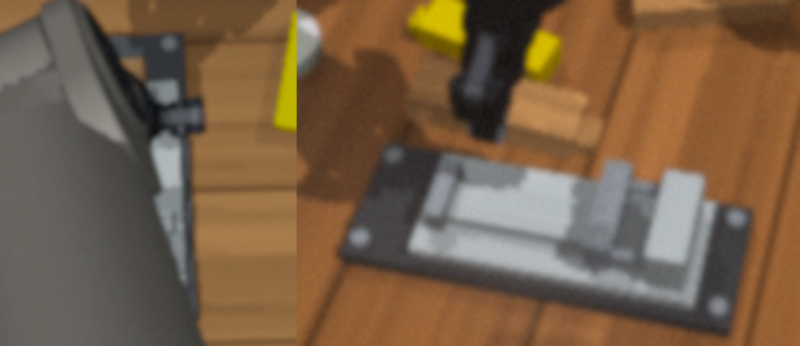

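The top view is blocked by the arm. The side view shows the held rail above the jig, its tongue end at about (600,135), and the jig clear. I'll compare a zoom of it with the model's projected points.

```bash
python3 -c "
from h import *
s=load('side2');st=arm.get_state();R=Ro.from_quat(st['ee_rot']);p=np.array(st['tcp_pos'])
x0,y0,k=250,235,7
im=cv2.resize(s['image'][y0:y0+85,x0:x0+110],None,fx=k,fy=k,interpolation=cv2.INTER_CUBIC)[:,:,::-1].copy()
def pts(P): return proj(s,P)
# tool frame: rail x=tool x, y=-tool y, z=-tool z
o=np.array([-.0077,0,.0165])
r=lambda a:p+R.apply(o+np.array(a)*[1,-1,-1])
L=[r(a) for a in([-.056,.010,0],[-.056,.010,.010],[-.056,-.010,.010],[-.044,.017,0],[-.044,.017,.022],[-.044,-.017,.022],[.056,.017,.022])]
for off in (.008,): L+=[jig(a) for a in([.055+off,.022,.04],[.055+off,-.022,.04],[-.038+off,.033,.054],[-.038+off,-.033,.054],[.091+off,.038,.022],[-.091+off,.038,.022])]
for i,u in enumerate(pts(np.array(L))):
    q=((u+.5-[x0,y0])*k).astype(int); cv2.circle(im,tuple(int(v) for v in q),2,(0,0,255) if i<7 else (0,255,0),-1)
cv2.imwrite('pics/z4.png',im)"
```

```text
(no output)
```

View pics/z4.png

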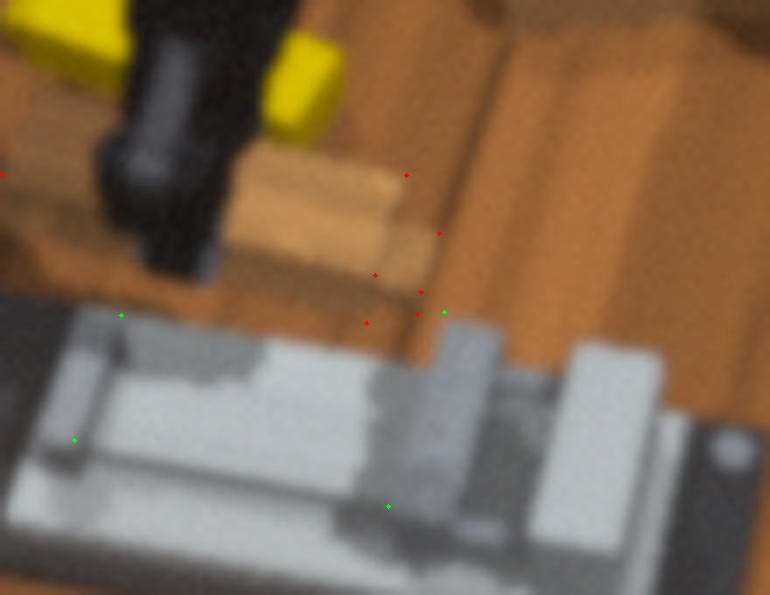

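The predicted points match: the tongue tip is at (437,235), and the lip and jaw edges fit a carriage offset of about +7.5 mm. Moving in.

>>> carry_out:
  moves:
    - [0.001,-0.0067,0,-0.0036,0.013,-0.003]
    - [0,0,0.025,0,0,0]
    - [0,0,0.02,0,0,0]
    - [0,0,0,0,0,0]
    - [0,0,0,0,0,0]

```text
time: 5.4
tcp_pos: [0.5781, 0.1377, 0.0825]
ee_rot: [0.997, 0.02, 0.075, -0.002]
wrist_force: [-0.8, 0.2, 0.3]
grip_width: 0.0327
finger_force: 60.9
```

```bash
python3 -c "
from h import *
plan(jig([.035,0,.0573]),JY,.15); print(tojig(arm.get_state()['tcp_pos']))"
```

```text
turn [-0.0015 -0.0007  0.0015] shift after turn [-0.0056  0.0017  0.0246] shift before [-0.0056  0.0017  0.0246] n 0.5061343379240527
tcp [0.5781 0.1377 0.0825] F [-0.8   0.2   0.31] w 0.03268023334849847 t 5.4
[0.03687515 0.00166568 0.08248212]
```

>>> carry_out:
  moves:
    - [-0.003,0.0017,0.012,0,0,0]
    - [-0.0026,0,0.008,0,0,0]
    - [0,0,0.0045,0,0,0]
    - [0,0,0,0,0,0]
    - [0,0,0,0,0,0]

```text
time: 5.9
tcp_pos: [0.5765, 0.1362, 0.0573]
ee_rot: [0.997, 0.021, 0.075, -0.002]
wrist_force: [0.2, -0.2, -0.5]
grip_width: 0.0325
finger_force: 60.9
```

```bash
python3 -c "
from h import *
plan(jig([.035,0,.0573]),JY,.15); print(tojig(arm.get_state()['tcp_pos']))"
```

```text
turn [-0.0017 -0.0011  0.002 ] shift after turn [-0.0002  0.0003  0.    ] shift before [-0.0002  0.0003  0.    ] n 0.006988237548471949
tcp [0.5765 0.1362 0.0573] F [ 0.2  -0.16 -0.45] w 0.03251394634261831 t 5.9
[0.03523658 0.00025318 0.05734492]
```

>>> carry_out:
  moves:
    - [-0.00198,0.0001,-0.0003,0,0,0]
    - [-0.00198,0,-0.0003,0,0,0]
    - [-0.00198,0,-0.0003,0,0,0]
    - [-0.00198,0,-0.0003,0,0,0]
    - [0,0,0,0,0,0]

```text
time: 6.4
tcp_pos: [0.568, 0.1357, 0.0573]
ee_rot: [0.997, 0.021, 0.075, -0.002]
wrist_force: [-0.9, 0.9, -0.6]
grip_width: 0.0326
finger_force: 60.9
```

>>> carry_out:
  moves:
    - [-0.00198,0,-0.0003,0,0,0]
    - [-0.00198,0,-0.0003,0,0,0]
    - [0,0,0,0,0,0]

```text
time: 6.7
tcp_pos: [0.5648, 0.1356, 0.0576]
ee_rot: [0.997, 0.021, 0.076, -0.002]
wrist_force: [1.3, -0.6, -1.7]
grip_width: 0.0328
finger_force: 60.9
```

>>> carry_out:
  moves:
    - [-0.00198,0,-0.0003,0,0,0]
    - [-0.00198,0,-0.0003,0,0,0]
    - [0,0,0,0,0,0]

```text
time: 7.0
tcp_pos: [0.5614, 0.1355, 0.0578]
ee_rot: [0.997, 0.021, 0.077, -0.003]
wrist_force: [4.9, -0.3, -1.0]
grip_width: 0.0325
finger_force: 60.8
```

```bash
python3 -c "
from h import *
plan(jig([.035,0,.0573]),JY,.15); print(tojig(arm.get_state()['tcp_pos']))"
```

```text
turn [-0.0022 -0.0035  0.0018] shift after turn [0.0146 0.0001 0.0027] shift before [0.0146 0.0001 0.0028] n 0.29714833350178255
tcp [0.5614 0.1355 0.0578] F [ 4.87 -0.28 -0.96] w 0.03250537515573173 t 7.0
[2.01525095e-02 9.12426590e-05 5.78352851e-02]
```

>>> carry_out:
  moves:
    - [-0.00198,0,-0.0002,0,0,0]
    - [-0.00198,0,-0.0002,0,0,0]
    - [-0.00198,0,-0.0002,0,0,0]
    - [-0.00198,0,-0.0002,0,0,0]
    - [-0.00198,0,-0.0002,0,0,0]
    - [0,0,0,0,0,0]

```text
time: 7.6
tcp_pos: [0.5528, 0.1352, 0.058]
ee_rot: [0.997, 0.021, 0.078, -0.003]
wrist_force: [6.6, -0.6, -0.8]
grip_width: 0.0323
finger_force: 60.8
```

>>> carry_out:
  moves:
    - [-0.002,0,-0.0002,0,0,0]
    - [-0.002,0,-0.0002,0,0,0]
    - [0,0,0,0,0,0]

```text
time: 7.9
tcp_pos: [0.5494, 0.1351, 0.0581]
ee_rot: [0.997, 0.021, 0.079, -0.003]
wrist_force: [7.9, -0.7, -0.4]
grip_width: 0.0326
finger_force: 60.7
```

>>> carry_out:
  moves:
    - [-0.002,0,-0.0002,0,0,0]
    - [0,0,0,0,0,0]

```text
time: 8.1
tcp_pos: [0.5477, 0.135, 0.0581]
ee_rot: [0.997, 0.021, 0.079, -0.003]
wrist_force: [8.2, -0.5, -0.9]
grip_width: 0.0324
finger_force: 60.7
```

```bash
python3 -c "
from h import *
plan(jig([.035,0,.0573]),JY,.15); print(tojig(arm.get_state()['tcp_pos']))"
```

```text
turn [-0.003  -0.0079  0.0018] shift after turn [0.0281 0.0002 0.0051] shift before [0.0281 0.0002 0.0053] n 0.5718949001700678
tcp [0.5477 0.135  0.0581] F [ 8.19 -0.52 -0.95] w 0.03241057842265382 t 8.1
[0.00641665 0.00016941 0.05808932]
```

>>> carry_out:
  moves:
    - [-0.001,0,-0.0001,0,0,0]
    - [0,0,0,0,0,0]

```text
time: 8.3
tcp_pos: [0.5474, 0.135, 0.0582]
ee_rot: [0.997, 0.021, 0.079, -0.003]
wrist_force: [8.7, 0.1, -1.4]
grip_width: 0.0324
finger_force: 60.7
```

>>> carry_out:
  moves:
    - [-0.001,0,-0.0001,0,0,0]
    - [0,0,0,0,0,0]

```text
time: 8.5
tcp_pos: [0.5472, 0.135, 0.0585]
ee_rot: [0.997, 0.021, 0.08, -0.003]
wrist_force: [10.1, -1.3, -2.1]
grip_width: 0.0326
finger_force: 60.6
```

>>> carry_out:
  moves:
    - [-0.001,0,-0.0001,0,0,0]
    - [0,0,0,0,0,0]

```text
time: 8.7
tcp_pos: [0.5471, 0.135, 0.0588]
ee_rot: [0.996, 0.021, 0.081, -0.003]
wrist_force: [12.1, -1.6, -3.2]
grip_width: 0.0329
finger_force: 60.5
```

>>> carry_out:
  moves:
    - [0.0012,0,0.002,0,0,0]
    - [0.0006,0,0.003,0,-0.04,0]
    - [0.0007,0,0.003,0,-0.04,0]
    - [0,0,0,0,0,0]

```text
time: 9.1
tcp_pos: [0.5505, 0.1354, 0.0509]
ee_rot: [0.999, 0.02, 0.04, -0.003]
wrist_force: [8.2, 0.5, 1.7]
grip_width: 0.0327
finger_force: 61.2
```

```bash
python3 -c "
from h import *
plan(jig([.0102,0,.0465]),JY,0); print(tojig(arm.get_state()['tcp_pos']))"
```

```text
turn [-0.0037 -0.0799  0.0008] shift after turn [0.001  0.0004 0.0044] shift before [0.0006 0.0004 0.0045] n 0.09123631697759406
tcp [0.5505 0.1354 0.0509] F [8.18 0.5  1.7 ] w 0.032740030448507845 t 9.1
[0.00921921 0.00041868 0.05093542]
```

>>> carry_out:
  moves:
    - [0.0003,0,0.0022,0,-0.04,0]
    - [0.0004,0.0004,0.0022,0,-0.04,0]
    - [0,0,0,0,0,0]
    - [0,0,0,0,0,0]

```text
time: 9.5
tcp_pos: [0.5509, 0.1354, 0.0466]
ee_rot: [1.0, 0.02, 0.0, -0.002]
wrist_force: [7.9, 0.5, 2.5]
grip_width: 0.0326
finger_force: 61.3
```

```bash
python3 -c "
from h import *
plan(jig([.0102,0,.0465]),JY,0); print(tojig(arm.get_state()['tcp_pos']))
s=shot('side','side3')
cv2.imwrite('pics/z5.png',cv2.resize(s['image'][235:340,215:375],None,fx=5,fy=5,interpolation=2)[:,:,::-1])"
```

```text
turn [-0.0037 -0.0009  0.0014] shift after turn [0.0005 0.0004 0.0001] shift before [0.0005 0.0004 0.0001] n 0.013531636287871162
tcp [0.5509 0.1354 0.0466] F [7.9  0.46 2.45] w 0.03259175059388707 t 9.5
[0.00966873 0.00041251 0.04657316]
```

View pics/z5.png

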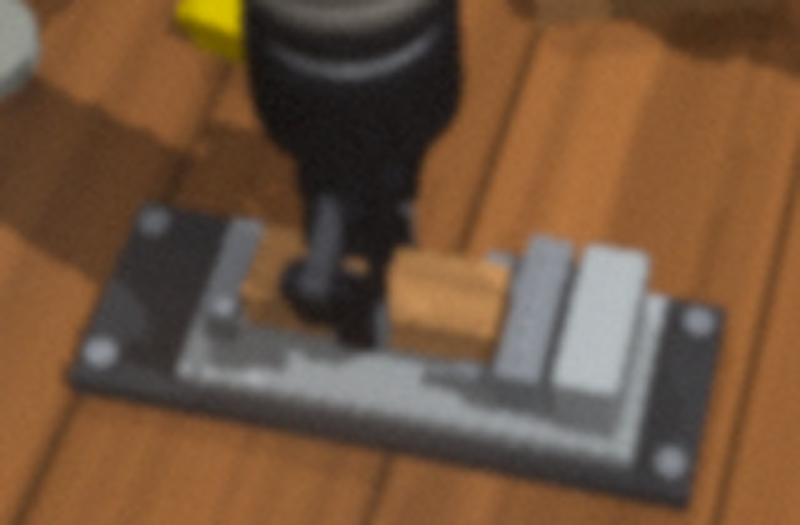

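The rail lies flat with its far end inside the lip (at (240,290)), and the jaw at (530,310) is pushed back close to the housing. I'll ease it against the lip before letting go.

>>> carry_out:
  moves:
    - [0.001,0,0,0,0,0]
    - [0.001,0,0,0,0,0]
    - [0.001,0,0,0,0,0]
    - [0.001,0,0,0,0,0]
    - [0,0,0,0,0,0]

```text
time: 10.05
tcp_pos: [0.5527, 0.1355, 0.0465]
ee_rot: [1.0, 0.021, -0.002, -0.001]
wrist_force: [2.7, 0.6, 6.8]
grip_width: 0.0325
finger_force: 61.9
```

>>> carry_out:
  moves:
    - [0.001,0,0,0,0,0]
    - [0.001,0,0,0,0,0]
    - [0,0,0,0,0,0]

```text
time: 10.35
tcp_pos: [0.5544, 0.1356, 0.0465]
ee_rot: [1.0, 0.021, -0.002, -0.001]
wrist_force: [3.2, 0.1, 8.0]
grip_width: 0.0327
finger_force: 62.0
```

>>> carry_out:
  moves:
    - [0.001,0,-0.001,0,0,0]
    - [0.001,0,-0.0005,0,0,0]
    - [0,0,0,0,0,0]

```text
time: 10.65
tcp_pos: [0.5544, 0.1355, 0.0465]
ee_rot: [1.0, 0.021, -0.004, -0.001]
wrist_force: [1.4, 0.6, 6.6]
grip_width: 0.0325
finger_force: 61.7
```

>>> carry_out:
  moves:
    - [0.001,0,0,0,0,0]
    - [0.001,0,0,0,0,0]
    - [0,0,0,0,0,0]

```text
time: 10.95
tcp_pos: [0.5545, 0.1356, 0.0465]
ee_rot: [1.0, 0.021, -0.006, -0.001]
wrist_force: [-4.2, 1.9, 11.1]
grip_width: 0.0326
finger_force: 62.4
```

>>> carry_out:
  moves:
    - [-0.002,0,-0.001,0,0.006,0]
    - [0,0,0,0,0,0]

```text
time: 11.15
tcp_pos: [0.5544, 0.1355, 0.0468]
ee_rot: [1.0, 0.021, -0.001, -0.001]
wrist_force: [4.0, 1.9, -0.7]
grip_width: 0.0328
finger_force: 60.8
```

>>> carry_out:
  moves:
    - [0,0,0,0,0,0]
    - [0,0,0,0,0,0]
    - [0,0,0,0,0,0]
    - [0,0,0,0,0,0]
    - [0,0,0,0,0,0]
    - [0,0,0,0,0,0]
  grip: 0.8

```text
time: 11.75
tcp_pos: [0.5537, 0.1347, 0.0467]
ee_rot: [1.0, 0.021, -0.002, -0.001]
wrist_force: [0.4, -0.1, 0.3]
grip_width: 0.0684
finger_force: 0.0
```

>>> carry_out:
  moves:
    - [0,0,-0.01,0,0,0]
    - [0,0,-0.03,0,0,0]
    - [0,0,-0.05,0,0,0]
    - [0,0,-0.05,0,0,0]
    - [0,0.05,0,0,0,0]
    - [0,0.05,0,0,0,0]
    - [0,0.05,0,0,0,0]
    - [0,0.05,0,0,0,0]

```text
time: 12.55
tcp_pos: [0.5626, -0.0671, 0.1878]
ee_rot: [1.0, 0.021, -0.001, -0.001]
wrist_force: [1.6, -0.2, -0.6]
grip_width: 0.0681
finger_force: 0.0
```

>>> carry_out:
  moves:
    - [0,0.05,0,0,0,0]
    - [0,0.05,0,0,0,0]
    - [0,0,0,0,0,0]
    - [0,0,0,0,0,0]

```text
time: 12.95
tcp_pos: [0.5665, -0.1669, 0.187]
ee_rot: [1.0, 0.019, -0.001, -0.001]
wrist_force: [0.1, 0.3, -0.6]
grip_width: 0.0684
finger_force: 0.0
```

```bash
python3 -c "
from h import *
s=shot('side','side4');t=shot('top','top4')
a=cv2.resize(t['image'][170:315,205:290],None,fx=4,fy=4,interpolation=2)[:525];b=cv2.resize(s['image'][235:340,225:365],(460,345),interpolation=2)
o=np.zeros((a.shape[0],800,3),np.uint8);o[:,:340]=a;o[:345,340:]=b
cv2.imwrite('pics/z6.png',o[:,:,::-1])"
```

```text
(no output)
```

View pics/z6.png

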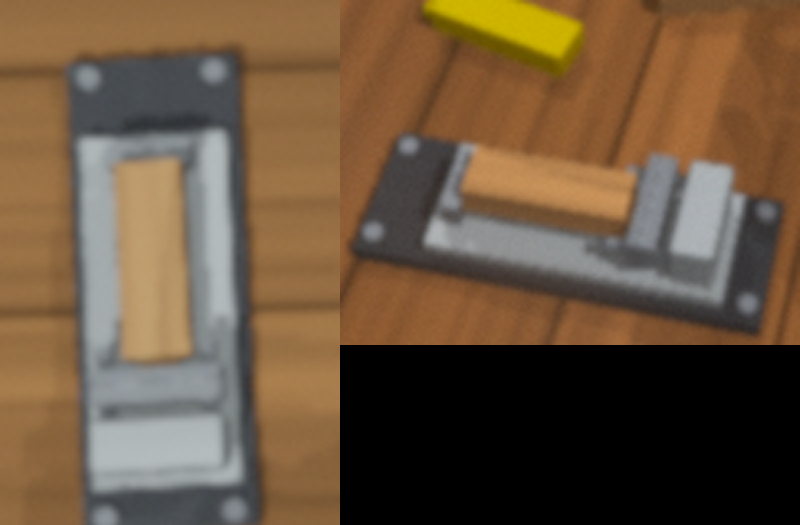

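The rail sits square and flat between the lip (150,145) and the jaw (155,380). I'll check this numerically from the top-view corners (117,162), (180,157), (190,358), (122,362) before handing in.

```bash
python3 -c "
from h import *
t=load('top4');s=load('side4')
P=np.array([[117,162],[180,157],[190,358],[122,362]])/4+[205,170]
S=(np.array([[462,195],[476,148],[637,168],[628,218]])-[340,0])*[140/460,105/345]+[225,235]
print(tojig(onz(t,P,.052)).round(4),tojig(tri(t,P,s,S)[:,:3]).round(4),sep='\n')"
```

```text
[[ 0.0621  0.0136  0.052 ]
 [ 0.0626 -0.0182  0.052 ]
 [-0.0391 -0.0184  0.052 ]
 [-0.039   0.0154  0.052 ]]
[[ 0.0627  0.015   0.0411]
 [ 0.0631 -0.0175  0.0449]
 [-0.0388 -0.0184  0.053 ]
 [-0.0397  0.0156  0.0503]]
```

```bash
python3 -c "
from h import *
print(arm.close_job())"
```

```text
the job is handed in; nothing more can be done
None
```

I loaded the tongued rail in the jig and handed the job in at about 13 s; the verdict wasn't reported, but the last pictures show it square behind the lip and let go, and the jaw had been pushed to its stop (flatness judged by eye and the final tool height).

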